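# Find the sound spring latch by feel and fit its escutcheon

### The job

Test both spring latches, first the one beside the open drawer, then the other: press each thumb pad gently until its lever clicks down, but ease off at about 12 N if it has not clicked, for a latch that stiff must not be forced. One latch is sound and its lever stays down: leave it so, and only after both tests fit the copper escutcheon over that latch's brass stud so that it lies flat on the case. Do not disturb the ring handle or the cup hooks.

Things in the scene. Friction and masses are not known exactly. Their poses are not given: they have to be found in the camera images.
- lock_a: spring latch on the robot’s left (+y), beside the open drawer; fixed to the bench: a bronze case 90 (x) x 56 (y) x 36 mm high; origin at the centre of its underside; thumb lever at its -x end, brass bolt nose at +x. A brass stud of 10 mm diameter stands 22 mm up from the case top, 15 mm from the case centre towards +x (tip narrowed to 5 mm, 58 mm above the bench). Either may be the stiff one
- thumb_a (a joint): thumb lever of lock_a, rad; pivot level along the case's y axis, 42 mm to -x of its centre, 40 mm up. 0 = up (rest), 0.30 = down on its stop. Sprung: a sound one needs 5 to 9 N at the pad centre, most at about 0.07, then fades; near 0.2 it snaps down with a click and stays. The stiff one needs over 18 N, does not turn below that and springs back
- pad_a (a point): centre of the top face of the brass thumb pad of lock_a: 26 (along the lever) x 34 mm, 8 mm thick, 55 mm from the pivot, its top 44 mm above the bench at rest and about 16 mm lower when clicked down; its near edge 39 mm clear of the case front. It is the end of a spring-steel tongue on the lever, which flexes about 1 mm per 2.5 N besides the turn of the lever; press it from above with shut fingers
- stud_a (a point): foot of the stud of lock_a, on the top face of the case (36 mm above the bench)
- lock_b: spring latch on the right (-y); fixed to the bench: a bronze case 90 (x) x 56 (y) x 36 mm high; origin at the centre of its underside; thumb lever at its -x end, brass bolt nose at +x. A brass stud of 10 mm diameter stands 22 mm up from the case top, 15 mm from the case centre towards +x (tip narrowed to 5 mm, 58 mm above the bench). Either may be the stiff one
- thumb_b (a joint): thumb lever of lock_b, rad; pivot level along the case's y axis, 42 mm to -x of its centre, 40 mm up. 0 = up (rest), 0.30 = down on its stop. Sprung: a sound one needs 5 to 9 N at the pad centre, most at about 0.07, then fades; near 0.2 it snaps down with a click and stays. The stiff one needs over 18 N, does not turn below that and springs back
- pad_b (a point): centre of the top face of the brass thumb pad of lock_b: 26 (along the lever) x 34 mm, 8 mm thick, 55 mm from the pivot, its top 44 mm above the bench at rest and about 16 mm lower when clicked down; its near edge 39 mm clear of the case front. It is the end of a spring-steel tongue on the lever, which flexes about 1 mm per 2.5 N besides the turn of the lever; press it from above with shut fingers
- stud_b (a point): foot of the stud of lock_b, on the top face of the case (36 mm above the bench)
- escutcheon: loose tarnished copper escutcheon ring, 40 mm outside diameter, 17 mm hole, 14 mm thick, about 60 g, lying flat on the bench; origin at the centre of its underside, z up through the hole
- ring_handle: bystander: blackened iron ring handle lying flat, ring 74 mm across, 10 mm thick, with a 36 x 30 mm plate at its -x side; origin at the ring's centre
- cup_hook_1: bystander: small brass cup hook lying flat, about 58 mm long, 6 mm thick; origin at the centre of its bend
- cup_hook_2: bystander: small brass cup hook lying flat, about 58 mm long, 6 mm thick; origin at the centre of its bend
Mind the look-alikes: they are no part of the job. What is shaped like the lock_b but green or pink is not meant.

How it is judged (in metres and radians):
On the way, in this order (a step that is already met when the one before it is completed fails the run):
1. the latch beside the drawer (lock_a) has been tested: pressed until it clicked, or with more than 6 N; the escutcheon is not yet on a stud ((value of joint thumb_a above 0.23 rad or contact force between thumb_a and the fingers above 6 N) and horizontal distance between escutcheon and stud_a above 0.02 m and horizontal distance between escutcheon and stud_b above 0.02 m), for 0.1 s.
2. the latch away from the drawer (lock_b) has been tested: pressed until it clicked, or with more than 6 N; the escutcheon is not yet on a stud ((value of joint thumb_b above 0.23 rad or contact force between thumb_b and the fingers above 6 N) and horizontal distance between escutcheon and stud_a above 0.02 m and horizontal distance between escutcheon and stud_b above 0.02 m), for 0.1 s.
At the end, for the whole second after the job is handed in: the lever of the sound latch is clicked down (joint above 0.23) and the other lever is up (below 0.1); the escutcheon lies at rest and flat on the case of that sound latch with its hole over the stud (centre within 6 mm, underside within 3 mm of the case top, tilt below 0.12 rad) (((value of joint thumb_a above 0.23 rad and value of joint thumb_b below 0.1 rad and horizontal distance between escutcheon and stud_a below 0.006 m and z of escutcheon in the frame of stud_a between -0.003 and 0.003 m and angle between escutcheon's own z axis and vertical below 0.12 rad and linear speed of escutcheon below 0.02 m/s) or (value of joint thumb_b above 0.23 rad and value of joint thumb_a below 0.1 rad and horizontal distance between escutcheon and stud_b below 0.006 m and z of escutcheon in the frame of stud_b between -0.003 and 0.003 m and angle between escutcheon's own z axis and vertical below 0.12 rad and linear speed of escutcheon below 0.02 m/s))); the robot touches nothing.
It fails at once if more than 18 N on the thumb lever of lock_a: the latch is forced (contact force between thumb_a and anything else above 18 N).
It fails at once if more than 18 N on the thumb lever of lock_b: the latch is forced (contact force between thumb_b and anything else above 18 N).
It fails at once if ring_handle moved by more than 15 mm (distance of ring_handle from where it was at the start of the episode above 0.015 m).
It fails at once if cup_hook_1 moved by more than 15 mm (distance of cup_hook_1 from where it was at the start of the episode above 0.015 m).
It fails at once if cup_hook_2 moved by more than 15 mm (distance of cup_hook_2 from where it was at the start of the episode above 0.015 m).
It also fails if it takes over 72 s, if anything falls off the work surface, if the arm or the gripper's body presses on something with over 40 N, if the wrist force passes 120 N, or if a joint passes its speed limit or range.

### The arm

A 6-joint arm with a two-finger parallel gripper is mounted at the origin on the work surface. World frame = base frame: x ahead of the robot, y to its left, z up, the work surface at z = 0. Lengths are in m, angles in degrees, forces in N, time in s.
With the tool pointing down it reaches from about 0.3 to 0.75 m from the base axis. Payload 8.5 kg.
Tool frame: the origin (TCP) lies at the very end of the fingers, on their centre line; the grasp point (between the pads) lies 19 mm behind it (env.hold_point_z is the distance from the TCP to the grasp point, in m); z points along the fingers, y is the line along which they close (so a half turn about z gives the same grasp; the last joint's range is limited). The gripper opens to 85 mm and grips with 20 to 120 N. Pads are 22 mm wide; open, the fingers measure 114 mm over their backs; the gripper's body (76 mm by 85 mm) begins 54 mm behind the grasp point. The pads swing forward as they close: fully open they stand 13 mm farther back than shut.
Start: joints at [-84.299, 21.807, 74.336, -0, 83.858, -12.336], TCP at [0.17, -0.523, 0.231] pointing down, gripper open.
Joint ranges: [-178.18, 178.18], [-50.72, 133.34], [12.68, 142.11], [-81.47, 261.47], [9.98, 163.14], [-165.26, 165.26]. Speed limits (degrees/s): [136.94, 136.94, 180, 180, 180, 180].

### API

Orientations are given as a 3x3 rotation matrix whose columns are the frame's x, y, z axes.
In Python, from rig import env, optics gives the robot as it stands.
- The arm moves only by the shell command python3 -m jog 'ROWS' [OPENING] [FORCE]. ROWS is JSON, a list of rows, each an object with "linear": the shift along the tool's x, y, z in units of 40 mm (1.0 is 40 mm), a list of three; "roll": the turn about the tool's z in units of 5 degrees (1.0 is 5 degrees). A call has 1 to 12 rows; each row shifts and turns the commanded pose from where the row before left it, along the tool's axes as they then stand; what a row does not reach is not made up. A row lasts 1/12 s, in which the tool goes at most 41.7 mm and 7.16 degrees, less where a joint would pass 70% of its speed; a pose out of reach is approached as far as the arm can. A call is refused whole if a number of a shift passes 1 or a number of a turn 1, either way. A call with a gripper value outside its range is refused whole. OPENING is the opening, from -1 (shut) to 1 (fully open), set as the call begins (- or left out, the last holds). The fingers move at their own pace and stop on an object; FORCE is the grip in N (left out, the last holds). Time passes only in rows, so rows that do not move let the fingers close. It gives the time, the measured TCP pose, the force, the opening and the grip force at its end, in the units of the state.
- env.observe(): the state, without advancing time (a new reading comes with each control period).
- optics.get_image(name): name is "scene" or "top"; returns the picture (420x560x3 uint8, red, green, blue); there is no depth.
- optics.calibration(name): a dict with "fov_y" (degrees; the focal length in pixels is half the picture's height over the tangent of half this angle, whatever the lens; pixels are square), "cx", "cy" (the principal point, pixels), "T" (4x4, takes a point from camera to world coordinates). Camera axes: x right, y down, z forward; pixel columns grow to the right and rows downward; lengths in m; the calibration is good to about 2 mm. A picture is of the moment at which its call begins. calibration takes no time and is no camera call.
- env.close_job(): hands the job in; it is judged then, once.
The state is a dict: "time_s": time; "q": joint angles; "qvel": joint speeds; "joint_efforts": joint torques, N m; "position": TCP position; "tool_rot": TCP orientation; "ft_force": force on the tool from outside, world axes, zero at the start; "wrist_torque": the same for the moment, N m; "grip_width": finger opening in m; "gripper_force": force on a finger pad.
Only numpy, scipy, OpenCV 4.12 (cv2) and the standard library are available. Lean on these libraries where they do the work, as an engineer would, in place of code of your own. Each camera call takes 0.05 s, during which the arm holds its last target. There are 200 camera calls.

## Working session

There is one attempt and no reset: what is moved stays moved. The work goes in short steps, Python scripts to look and compute and a shell command to move; the robot and the scene stay as the last step left them, time stands still between calls to the robot, and variables do not carry over. Pictures are saved under pics/ and viewed, at most 10 in all, crops included, and the job is handed in when it is done.

```bash
ls; mkdir -p pics
python3 - <<'E'
from rig import env, optics
import cv2
for n in ["scene","top"]:
    cv2.imwrite(f"pics/{n}0.png",optics.get_image(n)[:,:,::-1]); c=optics.calibration(n); print(n,c)
s=env.observe(); print(s)
E
```

```text
pics
scene {'fov_y': 47.10473447421106, 'cx': 273.7308166538597, 'cy': 213.91105133175577, 'T': array([[ 0.65967673,  0.55370065, -0.50817537,  1.08616505],
       [ 0.75152877, -0.48098209,  0.45150939, -0.44864428],
       [ 0.00557779, -0.67975865, -0.73341466,  0.7451083 ],
       [ 0.        ,  0.        ,  0.        ,  1.        ]])}
top {'fov_y': 54.9960974912272, 'cx': 277.54124617721703, 'cy': 206.24039239490727, 'T': array([[-1.05241008e-02, -9.84083813e-01,  1.77393047e-01,
         4.78699770e-01],
       [-9.99903237e-01,  8.74277729e-03, -1.08203612e-02,
        -8.05885736e-06],
       [ 9.09723437e-03, -1.77489756e-01, -9.84080600e-01,
         8.72637009e-01],
       [ 0.00000000e+00,  0.00000000e+00,  0.00000000e+00,
         1.00000000e+00]])}
{'time_s': 0.1, 'q': array([-8.42968991e+01,  2.18379441e+01,  7.43789043e+01, -1.16530248e-03,
        8.38563916e+01, -1.23351554e+01]), 'qvel': array([-0.02351292,  0.00325596, -0.12995803, -0.06159744, -0.01564937,
        0.06063826]), 'joint_efforts': array([ 3.63069055e-03, -4.49223018e+01, -2.31655616e+01, -1.76603780e-04,
        3.66213470e-03, -3.54209044e-05]), 'position': array([ 0.17028138, -0.52271153,  0.23077475]), 'tool_rot': array([[ 9.50849314e-01,  3.09653935e-01, -1.47148536e-04],
       [ 3.09653866e-01, -9.50848500e-01,  1.26994108e-03],
       [ 2.53326289e-04, -1.25308772e-03, -9.99999183e-01]]), 'ft_force': array([-0.05486592, -0.04577802,  0.1267663 ]), 'wrist_torque': array([-0.00024728,  0.04349178, -0.02923667]), 'gripper_force': 0.0, 'grip_width': 0.08543583391630859}
```

View pics/scene0.png

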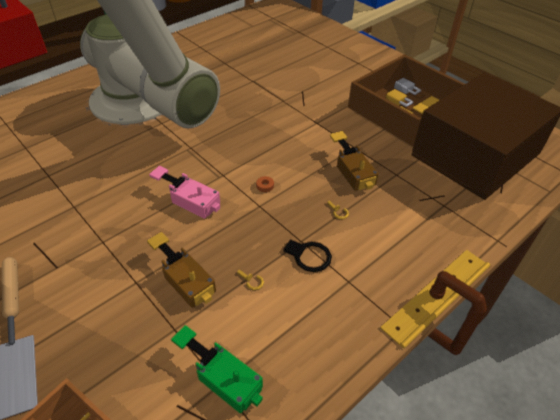

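View pics/top0.png

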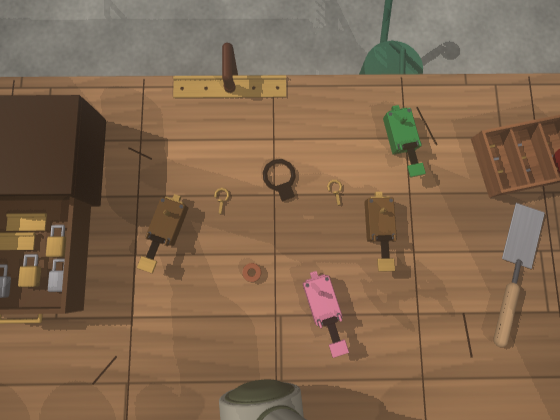

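The top view shows pad_a at about (147,264), pad_b at (386,265), the bronze cases at (167,220) and (380,218), and the copper ring at (251,272). In the scene view the pads are at (339,136) and (158,241), and the ring is at (265,184). Next I'll measure with masks and enlarged crops.

```bash
cat > h.py <<'E'
import numpy as np, cv2
from rig import env, optics
def ray(n,u,v):
    c=optics.calibration(n); f=210/np.tan(np.radians(c["fov_y"]/2)); T=c["T"]
    d=T[:3,:3]@np.array([(u-c["cx"])/f,(v-c["cy"])/f,1]); return T[:3,3],d
def onz(n,u,v,z):
    o,d=ray(n,u,v); return o+d*(z-o[2])/d[2]
def tri(a,b):
    (o,d),(p,e)=ray("top",*a),ray("scene",*b)
    t=np.linalg.lstsq(np.c_[d,-e],p-o,rcond=None)[0]
    P,Q=o+d*t[0],p+e*t[1]; return (P+Q)/2,np.linalg.norm(P-Q)*1e3
def blob(img,box,lo,hi):
    x0,y0,x1,y1=box; h=cv2.cvtColor(img[y0:y1,x0:x1],cv2.COLOR_RGB2HSV)
    m=cv2.inRange(h,np.array(lo),np.array(hi))
    n,l,s,c=cv2.connectedComponentsWithStats(m,connectivity=8); i=1+np.argmax(s[1:,4])
    cn=max(cv2.findContours((l==i).astype(np.uint8),0,2)[0],key=cv2.contourArea)
    return c[i]+[x0,y0], s[i,4], cn.reshape(-1,2)+[x0,y0]
E
python3 - <<'E'
from h import *
np.set_printoptions(precision=4,suppress=True)
I={n:cv2.imread(f"pics/{n}0.png")[:,:,::-1].copy() for n in("top","scene")}
for n,px in [("top",[(147,264),(386,265),(260,272),(167,225),(172,214),(150,250)]),("scene",[(339,136),(158,241),(258,185),(190,280)])]:
    h=cv2.cvtColor(I[n],cv2.COLOR_RGB2HSV); print(n,[h[v,u].tolist() for u,v in px])
pads={"a":((133,252,162,280),(325,125,352,146)),"b":((373,252,400,278),(142,228,174,254))}
for k,(bt,bs) in pads.items():
    t,ta,_=blob(I["top"],bt,(18,120,120),(32,255,255)); s,sa,_=blob(I["scene"],bs,(18,120,120),(32,255,255))
    print(k,t,ta,s,sa,tri(t,s),onz("top",*t,.044),onz("scene",*s,.044))
t,ta,ct=blob(I["top"],(235,255,270,290),(0,100,60),(9,255,255)); s,sa,cs=blob(I["scene"],(250,170,282,198),(0,100,60),(9,255,255))
et,es=cv2.fitEllipse(ct),cv2.fitEllipse(cs)
print("ring",ta,sa,et,es,tri(et[0],es[0]),onz("top",*et[0],.012),onz("scene",*es[0],.010))
C=[I["top"][190:285,130:205],I["top"][185:280,355:410],I["scene"][125:200,325:390],I["scene"][225:315,145:220]]
C=[cv2.resize(c,(380,290),interpolation=cv2.INTER_NEAREST) for c in C]
cv2.imwrite("pics/crops.png",np.vstack([np.hstack(C[:2]),np.hstack(C[2:])])[:,:,::-1])
E
```

```text
top [[18, 138, 190], [18, 137, 173], [10, 141, 136], [15, 137, 108], [15, 128, 80], [14, 91, 53]]
scene [[20, 188, 195], [21, 186, 174], [10, 190, 138], [18, 194, 88]]
a [146.3122 264.2585] 205 [337.9685 135.6614] 127 (array([0.5115, 0.259 , 0.0448]), np.float64(2.3166660818227265)) [0.5109 0.2583 0.044 ] [0.5114 0.261  0.044 ]
b [385.7576 264.5909] 198 [157.5399 239.8357] 213 (array([ 0.5059, -0.2274,  0.0441]), np.float64(2.435209888788509)) [ 0.5052 -0.2285  0.044 ] [ 0.5067 -0.2265  0.044 ]Traceback (most recent call last):
  File "<stdin>", line 11, in <module>
cv2.error: OpenCV(4.12.0) /io/opencv/modules/imgproc/src/shapedescr.cpp:361: error: (-201:Incorrect size of input array) There should be at least 5 points to fit the ellipse in function 'fitEllipseNoDirect'
```

Run:
```python
from h import *
I={n:cv2.imread(f"pics/{n}0.png")[:,:,::-1].copy() for n in("top","scene")}
for n,(u,v) in (("top",(251,272)),("scene",(265,184))):
    h=cv2.cvtColor(I[n],cv2.COLOR_RGB2HSV); print(n,[tuple(map(int,x)) for x in h[v,u-13:u+14]]); print([tuple(map(int,x)) for x in h[v+5,u-13:u+14:2]])
C=[I["top"][190:285,130:205],I["top"][190:285,345:420],I["scene"][125:215,325:400],I["scene"][225:315,145:220]]
C=[cv2.resize(c,(380,290)) if 0 else cv2.resize(c,None,fx=4,fy=3.2 if 0 else 4,interpolation=2)[:290*2] for c in C]
C=[cv2.resize(c,(300,300)) for c in C]
cv2.imwrite("pics/crops.png",np.vstack([np.hstack(C[:2]),np.hstack(C[2:])])[:,:,::-1])
```

```text
top [(14, 119, 157), (14, 118, 158), (14, 119, 144), (14, 120, 145), (12, 128, 155), (9, 142, 153), (9, 141, 154), (9, 142, 153), (9, 141, 154), (10, 140, 115), (14, 115, 106), (14, 114, 105), (14, 117, 105), (14, 115, 106), (14, 115, 106), (14, 118, 106), (14, 117, 105), (12, 119, 109), (9, 140, 153), (9, 139, 154), (9, 140, 153), (9, 140, 153), (10, 141, 136), (13, 122, 109), (13, 118, 119), (13, 116, 119), (13, 115, 120)]
[(14, 120, 168), (14, 120, 168), (14, 119, 167), (9, 138, 153), (9, 141, 154), (9, 142, 153), (9, 141, 152), (9, 141, 152), (9, 140, 153), (10, 139, 154), (10, 139, 149), (14, 117, 122), (14, 117, 122), (14, 117, 122)]
scene [(15, 150, 131), (15, 150, 121), (15, 145, 116), (14, 149, 113), (11, 173, 109), (10, 189, 136), (11, 193, 149), (10, 192, 153), (10, 190, 153), (10, 188, 149), (10, 190, 134), (10, 177, 125), (12, 174, 117), (13, 173, 115), (12, 171, 116), (11, 185, 127), (10, 186, 141), (10, 189, 151), (10, 188, 155), (10, 185, 154), (10, 188, 152), (10, 180, 136), (14, 156, 139), (15, 151, 142), (15, 149, 139), (15, 153, 140), (15, 150, 141)]
[(15, 149, 116), (15, 147, 118), (15, 148, 117), (12, 179, 91), (10, 188, 88), (10, 188, 91), (11, 190, 90), (10, 189, 89), (10, 188, 91), (10, 186, 96), (14, 166, 129), (15, 148, 153), (15, 150, 153), (15, 148, 155)]
```

View pics/crops.png

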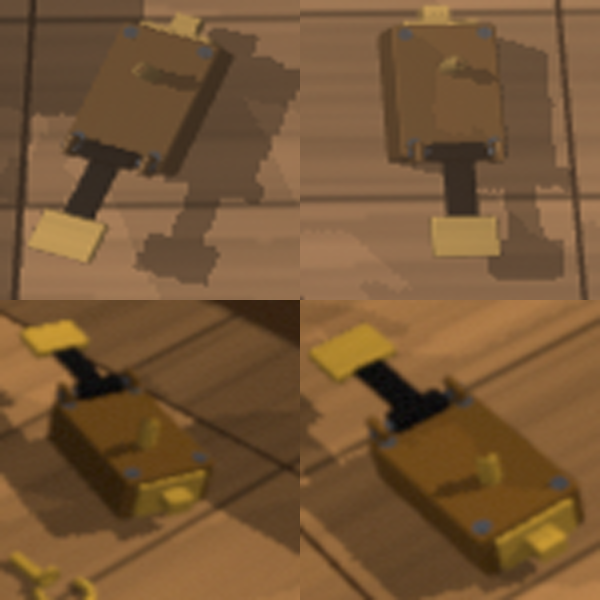

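The crops show the studs clearly. The stud tips are at roughly (164.5,211.5) and (385,209.6) in the top view, and (363,161.3) and (192,271.8) in the scene view.

Run:
```python
from h import *
np.set_printoptions(precision=4,suppress=True)
I={n:cv2.imread(f"pics/{n}0.png")[:,:,::-1].copy() for n in("top","scene")}
t,ta,ct=blob(I["top"],(235,255,270,290),(5,130,125),(11,255,255)); s,sa,cs=blob(I["scene"],(250,170,282,198),(7,172,105),(12,255,255))
et,es=cv2.fitEllipse(ct),cv2.fitEllipse(cs)
print("ring",ta,sa,et,es,*tri(et[0],es[0]),onz("top",*et[0],.014),onz("scene",*es[0],.014))
P={"a":np.array([.5112,.2597,.044]),"b":np.array([.506,-.2275,.044])}
tips={"a":((164.5,211.5),(363,161.3)),"b":((385,209.6),(192,271.8))}
for k,(a,b) in tips.items():
    p,e=tri(a,b); d=p-P[k]; print(k,"tip",p,e,onz("top",*a,.058),onz("scene",*b,.058),"pad->stud",np.hypot(*d[:2]),np.degrees(np.arctan2(d[1],d[0])))
# axis from pad rectangles
for k,bt in {"a":(133,252,162,280),"b":(373,252,400,278)}.items():
    _,_,c=blob(I["top"],bt,(16,120,120),(32,255,255)); w=np.array([onz("top",*q,.044)[:2] for q in c],np.float32)*1000
    r=cv2.minAreaRect(w); print(k,r)
```

```text
ring 214 158 ((251.09906005859375, 271.99285888671875), (17.783164978027344, 18.202558517456055), 82.30458068847656) ((265.1128845214844, 182.53369140625), (12.34312629699707, 17.863882064819336), 100.89491271972656) [0.4946 0.0488 0.0129] 2.966884838420259 [0.4937 0.0475 0.014 ] [0.4964 0.0493 0.014 ]
a tip [0.618  0.2237 0.0557] 2.8186805075835615 [0.6167 0.222  0.058 ] [0.6201 0.223  0.058 ] pad->stud 0.11269903257031529 -18.61428068304645
b tip [ 0.6182 -0.2269  0.0583] 6.135975150971481 [ 0.6166 -0.2296  0.058 ] [ 0.6201 -0.2245  0.058 ] pad->stud 0.11223322754458812 0.291268285502134
a ((511.4113464355469, 257.9510498046875), (35.09991455078125, 26.901554107666016), 71.44288635253906)
b ((505.44415283203125, -228.24935913085938), (35.17707061767578, 26.252483367919922), 89.4234848022461)
```

Pads and tips agree with the stated heights, and the pad-to-stud distance of 112 mm checks out (axis a −18.6°, axis b 0°). I'll close the fingers, align the yaw and move over pad_a.

```bash
python3 -m jog '[{"roll":1},{"roll":1},{"roll":1},{"roll":1},{"roll":1},{"roll":1},{"roll":1},{"roll":0.3},{}]' -1
python3 -m jog '[{"linear":[0.06,-0.7,0]},{"linear":[0.06,-0.7,0]},{"linear":[0.06,-0.7,0]},{"linear":[0.06,-0.7,0]},{"linear":[0.06,-0.7,0]},{"linear":[0.06,-0.7,0]},{"linear":[0.06,-0.7,0]},{"linear":[0.06,-0.7,0]},{"linear":[0.06,-0.7,0]},{"linear":[0.06,-0.7,0]}]'
python3 -m jog '[{"linear":[0.06,-0.7,0]},{"linear":[0.06,-0.7,0]},{"linear":[0.06,-0.7,0]},{"linear":[0.06,-0.7,0]},{"linear":[0.06,-0.7,0]},{"linear":[0.06,-0.7,0]},{"linear":[0.06,-0.7,0]},{"linear":[0.06,-0.7,0]},{"linear":[0.06,-0.7,0]},{"linear":[0.06,-0.7,0]}]'
python3 -m jog '[{"linear":[0.06,-0.7,0]},{"linear":[0.06,-0.7,0]},{"linear":[0.06,-0.7,0]},{"linear":[0.06,-0.7,0]},{"linear":[0.06,-0.7,0]},{"linear":[0.06,-0.7,0]},{"linear":[0.06,-0.7,0]},{"linear":[0.06,-0.7,0]},{"linear":[0.06,-0.7,0]},{}]'
cat > togo.py <<'E'
import sys; from h import *
np.set_printoptions(precision=3,suppress=True)
s=env.observe(); R=s["tool_rot"]; print("t",s["time_s"],"pos",s["position"],"yaw",np.degrees(np.arctan2(R[1,0],R[0,0])),"f",s["ft_force"],"grip",s["grip_width"],s["gripper_force"],"q6",s["q"][5])
if len(sys.argv)>3: print("units",R.T@(np.array(list(map(float,sys.argv[1:4])))-s["position"])/.04)
E
python3 togo.py .5065 .2613 .060
```

```text
t 0.1 pos [ 0.17  -0.523  0.231] yaw 18.03837272078191 f [-0.055 -0.046  0.127] grip 0.08543583391630859 0.0 q6 -12.335155429181519
units [ 14.061 -16.029   4.293]invalid input
invalid input
invalid input
invalid input
```

```bash
python3 -m jog '[{"linear":[0,0,0],"roll":1},{"linear":[0,0,0],"roll":1},{"linear":[0,0,0],"roll":1},{"linear":[0,0,0],"roll":1},{"linear":[0,0,0],"roll":1},{"linear":[0,0,0],"roll":1},{"linear":[0,0,0],"roll":1},{"linear":[0,0,0],"roll":0.3},{"linear":[0,0,0],"roll":0}]' -1; python3 togo.py .5065 .2613 .060
```

```text
time_s: 0.85
position: [0.1703, -0.5228, 0.231]
tool_rot: [[0.948, -0.318, -0.0], [-0.318, -0.948, 0.001], [-0.0, -0.001, -1.0]]
ft_force: [0.3, -0.5, -0.2]
grip_width: 0.0002
gripper_force: 0.0
t 0.85 pos [ 0.17  -0.523  0.231] yaw -18.516954324526022 f [ 0.292 -0.463 -0.22 ] grip 0.00021915621155688892 0.0 q6 24.216483826851096
units [  1.747 -21.254   4.289]
```

```bash
python3 -m jog '[{"linear":[0.06,-0.7,0],"roll":0},{"linear":[0.06,-0.7,0],"roll":0},{"linear":[0.06,-0.7,0],"roll":0},{"linear":[0.06,-0.7,0],"roll":0},{"linear":[0.06,-0.7,0],"roll":0},{"linear":[0.06,-0.7,0],"roll":0},{"linear":[0.06,-0.7,0],"roll":0},{"linear":[0.06,-0.7,0],"roll":0},{"linear":[0.06,-0.7,0],"roll":0},{"linear":[0.06,-0.7,0],"roll":0}]' >/dev/null
python3 -m jog '[{"linear":[0.06,-0.7,0],"roll":0},{"linear":[0.06,-0.7,0],"roll":0},{"linear":[0.06,-0.7,0],"roll":0},{"linear":[0.06,-0.7,0],"roll":0},{"linear":[0.06,-0.7,0],"roll":0},{"linear":[0.06,-0.7,0],"roll":0},{"linear":[0.06,-0.7,0],"roll":0},{"linear":[0.06,-0.7,0],"roll":0},{"linear":[0.06,-0.7,0],"roll":0},{"linear":[0.06,-0.7,0],"roll":0}]' >/dev/null
python3 -m jog '[{"linear":[0.06,-0.7,0],"roll":0},{"linear":[0.06,-0.7,0],"roll":0},{"linear":[0.06,-0.7,0],"roll":0},{"linear":[0.06,-0.7,0],"roll":0},{"linear":[0.06,-0.7,0],"roll":0},{"linear":[0.06,-0.7,0],"roll":0},{"linear":[0.06,-0.7,0],"roll":0},{"linear":[0.06,-0.7,0],"roll":0},{"linear":[0.06,-0.7,0],"roll":0},{"linear":[0,0,0],"roll":0}]' >/dev/null
python3 togo.py .5065 .2613 .060
```

```text
t 3.35 pos [0.494 0.229 0.231] yaw -18.220001830775747 f [-0.42  -0.291 -0.259] grip -5.062345716911889e-05 0.0 q6 120.5394402218948
units [ 0.034 -0.869  4.265]
```

```bash
python3 -m jog '[{"linear":[0.03,-0.43,0],"roll":0},{"linear":[0.0,-0.43,0],"roll":0.06},{"linear":[0,0,0.8],"roll":0},{"linear":[0,0,0.8],"roll":0},{"linear":[0,0,0.8],"roll":0},{"linear":[0,0,0.8],"roll":0},{"linear":[0,0,0.7],"roll":0},{"linear":[0,0,0.4],"roll":0},{"linear":[0,0,0],"roll":0},{"linear":[0,0,0],"roll":0}]' >/dev/null
python3 togo.py .5065 .2613 .046
python3 - <<'E'
from h import *
a=optics.get_image("top")[190:290,110:210];b=optics.get_image("scene")[90:190,290:390]
cv2.imwrite("pics/p1.png",cv2.resize(np.hstack([a,b]),(800,400),interpolation=2)[:,:,::-1])
E
```

```text
t 4.1833 pos [0.505 0.257 0.059] yaw -18.743076734591895 f [0.01  1.051 0.091] grip 0.0001488814681555044 0.0 q6 123.74844036154943
units [-0.007 -0.11   0.331]
```

View pics/p1.png

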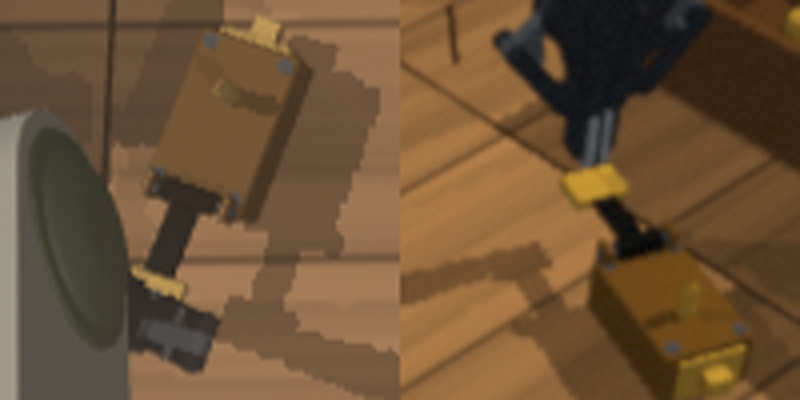

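The scene view shows the shut fingertips just above pad_a, at about (339,131). I'll descend gently.

```bash
python3 -m jog '[{"linear":[0,-0.11,0.1],"roll":0},{"linear":[0,0,0.1],"roll":0},{"linear":[0,0,0.1],"roll":0},{"linear":[0,0,0],"roll":0},{"linear":[0,0,0],"roll":0}]' | grep -E "pos|ft_"
python3 -m jog '[{"linear":[0,0,0.03],"roll":0},{"linear":[0,0,0],"roll":0},{"linear":[0,0,0.03],"roll":0},{"linear":[0,0,0],"roll":0},{"linear":[0,0,0],"roll":0}]' | grep -E "pos|ft_"
python3 -m jog '[{"linear":[0,0,0.03],"roll":0},{"linear":[0,0,0],"roll":0},{"linear":[0,0,0],"roll":0}]' | grep -E "pos|ft_"
python3 togo.py .5065 .2613 .044
```

```text
position: [0.5068, 0.2616, 0.0472]
ft_force: [0.6, 0.9, -0.8]
position: [0.507, 0.2616, 0.045]
ft_force: [0.5, 0.2, 0.7]
position: [0.507, 0.2617, 0.0439]
ft_force: [-1.1, -0.2, 2.7]
t 5.3667 pos [0.507 0.262 0.044] yaw -18.758976402037817 f [-1.086 -0.154  2.651] grip 0.00012583288970919812 1.3264760354650207 q6 124.1722034147526
units [-0.008  0.013 -0.002]
```

```bash
for i in 1; do python3 -m jog '[{"linear":[0,0,0.025],"roll":0},{"linear":[0,0,0],"roll":0},{"linear":[0,0,0],"roll":0}]' | grep -E "pos|ft_"
python3 -m jog '[{"linear":[0,0,0.025],"roll":0},{"linear":[0,0,0],"roll":0},{"linear":[0,0,0],"roll":0}]' | grep -E "pos|ft_"; done
python3 - <<'E'
from rig import env
print(env.observe()["gripper_force"])
E
```

```text
position: [0.5069, 0.2617, 0.043]
ft_force: [-2.0, -0.2, 4.6]
position: [0.5069, 0.2617, 0.0421]
ft_force: [-2.6, 0.3, 6.6]
3.4271190804429352
```

```bash
python3 -m jog '[{"linear":[0,0,0.025],"roll":0},{"linear":[0,0,0],"roll":0},{"linear":[0,0,0],"roll":0}]' | grep -E "pos|ft_"
python3 -m jog '[{"linear":[0,0,0.0125],"roll":0},{"linear":[0,0,0],"roll":0},{"linear":[0,0,0],"roll":0}]' | grep -E "pos|ft_"
```

```text
position: [0.5069, 0.2618, 0.0413]
ft_force: [-1.8, -1.0, 8.6]
position: [0.5069, 0.2618, 0.0409]
ft_force: [-2.7, 0.7, 8.7]
```

```bash
python3 -m jog '[{"linear":[0,0,0.025],"roll":0},{"linear":[0,0,0],"roll":0},{"linear":[0,0,0],"roll":0}]' | grep -E "pos|ft_"
python3 -m jog '[{"linear":[0,0,0.0125],"roll":0},{"linear":[0,0,0],"roll":0},{"linear":[0,0,0],"roll":0}]' | grep -E "pos|ft_"
```

```text
position: [0.507, 0.2618, 0.0401]
ft_force: [-3.0, -0.2, 11.5]
position: [0.507, 0.2618, 0.0397]
ft_force: [-4.3, -0.0, 11.5]
```

lock_a did not click by about 12 N, and its travel was pure tongue flex, so it is the stiff one. I'll ease off and go to lock_b.

```bash
python3 -m jog '[{"linear":[0,0,-0.1],"roll":0},{"linear":[0,0,-0.3],"roll":0},{"linear":[0,0,-0.8],"roll":0},{"linear":[0,0,-0.9],"roll":0},{"linear":[0,0,0],"roll":-1},{"linear":[0,0,0],"roll":-1},{"linear":[0,0,0],"roll":-1},{"linear":[0,0,0],"roll":-0.75},{"linear":[0,0,0],"roll":0}]' >/dev/null; python3 togo.py .501 -.2275 .060
```

```text
t 7.6167 pos [0.507 0.262 0.122] yaw 0.11257426489760398 f [-1.18   0.185 -0.113] grip -0.00020839829211333232 0.0 q6 105.29570105636597
units [-0.169 12.224  1.563]
```

```bash
python3 -m jog '[{"linear":[-0.01,0.7,0],"roll":0},{"linear":[-0.01,0.7,0],"roll":0},{"linear":[-0.01,0.7,0],"roll":0},{"linear":[-0.01,0.7,0],"roll":0},{"linear":[-0.01,0.7,0],"roll":0},{"linear":[-0.01,0.7,0],"roll":0},{"linear":[-0.01,0.7,0],"roll":0},{"linear":[-0.01,0.7,0],"roll":0},{"linear":[-0.01,0.7,0],"roll":0},{"linear":[-0.01,0.7,0],"roll":0}]' >/dev/null
python3 -m jog '[{"linear":[-0.01,0.7,0],"roll":0},{"linear":[-0.01,0.7,0],"roll":0},{"linear":[-0.01,0.7,0],"roll":0},{"linear":[-0.01,0.7,0],"roll":0},{"linear":[-0.01,0.7,0],"roll":0},{"linear":[-0.01,0.7,0],"roll":0},{"linear":[-0.01,0.7,0],"roll":0},{"linear":[0,0.3,0],"roll":0},{"linear":[0,0,0.5],"roll":0},{"linear":[0,0,0.5],"roll":0},{"linear":[0,0,0],"roll":0},{"linear":[0,0,0],"roll":0}]' >/dev/null
python3 togo.py .501 -.2275 .047
```

```text
t 9.45 pos [ 0.5   -0.226  0.082] yaw -0.05963555568247222 f [ 0.625 -0.773  0.24 ] grip 0.0001824695565398642 0.0 q6 53.369383717132955
units [0.034 0.044 0.882]
```

```bash
python3 -m jog '[{"linear":[0.035,0.04,0.4],"roll":0},{"linear":[0,0,0.35],"roll":0},{"linear":[0,0,0.13],"roll":0},{"linear":[0,0,0],"roll":0},{"linear":[0,0,0],"roll":0}]' | grep -E "pos|ft_"
python3 -m jog '[{"linear":[0,0,0.05],"roll":0},{"linear":[0,0,0.03],"roll":0},{"linear":[0,0,0],"roll":0},{"linear":[0,0,0],"roll":0}]' | grep -E "pos|ft_"
python3 -m jog '[{"linear":[0,0,0.03],"roll":0},{"linear":[0,0,0],"roll":0},{"linear":[0,0,0],"roll":0}]' | grep -E "pos|ft_"
python3 -m jog '[{"linear":[0,0,0.025],"roll":0},{"linear":[0,0,0],"roll":0},{"linear":[0,0,0],"roll":0}]' | grep -E "pos|ft_"
```

```text
position: [0.5018, -0.228, 0.0485]
ft_force: [0.6, -0.6, -0.5]
position: [0.5015, -0.228, 0.0446]
ft_force: [0.5, 0.6, -0.4]
position: [0.5015, -0.2281, 0.0433]
ft_force: [-0.3, 0.2, 1.5]
position: [0.5015, -0.2281, 0.0424]
ft_force: [-1.2, -0.5, 4.5]
```

```bash
python3 -m jog '[{"linear":[0,0,0.025],"roll":0},{"linear":[0,0,0],"roll":0},{"linear":[0,0,0],"roll":0}]' | grep -E "pos|ft_"
python3 -m jog '[{"linear":[0,0,0.025],"roll":0},{"linear":[0,0,0],"roll":0},{"linear":[0,0,0],"roll":0}]' | grep -E "pos|ft_"
python3 -m jog '[{"linear":[0,0,0.015],"roll":0},{"linear":[0,0,0],"roll":0},{"linear":[0,0,0],"roll":0}]' | grep -E "pos|ft_"
```

```text
position: [0.5015, -0.2281, 0.0414]
ft_force: [-1.0, -0.2, 5.6]
position: [0.5014, -0.2281, 0.0404]
ft_force: [-1.9, 0.4, 6.0]
position: [0.5015, -0.2281, 0.0399]
ft_force: [-1.9, 0.7, 7.4]
```

Softer than lock_a, so this lever is turning. I'll continue down.

```bash
python3 -m jog '[{"linear":[0,0,0.025],"roll":0},{"linear":[0,0,0],"roll":0},{"linear":[0,0,0],"roll":0}]' | grep -E "pos|ft_"
python3 -m jog '[{"linear":[0,0,0.025],"roll":0},{"linear":[0,0,0],"roll":0},{"linear":[0,0,0],"roll":0}]' | grep -E "pos|ft_"
```

```text
position: [0.5014, -0.2281, 0.0389]
ft_force: [-1.9, 0.9, 7.4]
position: [0.5015, -0.2281, 0.038]
ft_force: [-2.1, 1.2, 8.0]
```

```bash
python3 -m jog '[{"linear":[0,0,0.025],"roll":0},{"linear":[0,0,0],"roll":0},{"linear":[0,0,0],"roll":0}]' | grep -E "pos|ft_"
python3 -m jog '[{"linear":[0,0,0.025],"roll":0},{"linear":[0,0,0],"roll":0},{"linear":[0,0,0],"roll":0}]' | grep -E "pos|ft_"
```

```text
position: [0.5015, -0.2281, 0.037]
ft_force: [-1.9, 0.6, 8.6]
position: [0.5016, -0.2281, 0.036]
ft_force: [-1.1, -0.4, 7.4]
```

Past the peak.

```bash
python3 -m jog '[{"linear":[0,0,0.025],"roll":0},{"linear":[0,0,0.025],"roll":0},{"linear":[0,0,0],"roll":0},{"linear":[0,0,0],"roll":0}]' | grep -E "pos|ft_"
python3 -m jog '[{"linear":[0,0,0.025],"roll":0},{"linear":[0,0,0.025],"roll":0},{"linear":[0,0,0],"roll":0},{"linear":[0,0,0],"roll":0}]' | grep -E "pos|ft_"
```

```text
position: [0.5012, -0.2278, 0.0332]
ft_force: [-0.4, 0.0, -0.1]
position: [0.5013, -0.2279, 0.0313]
ft_force: [-0.4, 0.0, -0.7]
```

```bash
python3 -m jog '[{"linear":[0,0,0.025],"roll":0},{"linear":[0,0,0],"roll":0},{"linear":[0,0,0],"roll":0}]' | grep -E "pos|ft_"
python3 -m jog '[{"linear":[0,0,0.025],"roll":0},{"linear":[0,0,0],"roll":0},{"linear":[0,0,0],"roll":0}]' | grep -E "pos|ft_"
```

```text
position: [0.5014, -0.228, 0.0305]
ft_force: [0.2, -0.0, -0.3]
position: [0.5014, -0.228, 0.0295]
ft_force: [-0.2, 0.5, -0.3]
```

Lever B snapped down and now carries no load, so lock_b is the sound one. I'll lift and move above the escutcheon with the gripper open.

```bash
python3 -m jog '[{"linear":[0,0,-0.3],"roll":0},{"linear":[0,0,-0.7],"roll":0},{"linear":[0,0,-0.7],"roll":0},{"linear":[0,0,-0.7],"roll":0},{"linear":[0,-0.4,0],"roll":0},{"linear":[0,-0.7,0],"roll":0},{"linear":[0,-0.7,0],"roll":0},{"linear":[0,-0.7,0],"roll":0},{"linear":[0,-0.7,0],"roll":0},{"linear":[0,-0.7,0],"roll":0},{"linear":[0,-0.7,0],"roll":0},{"linear":[0,-0.7,0],"roll":0}]' >/dev/null
python3 -m jog '[{"linear":[0,-0.7,0],"roll":0},{"linear":[0,-0.7,0],"roll":0},{"linear":[0,-0.1,0.5],"roll":0},{"linear":[0,0,0],"roll":0},{"linear":[0,0,0],"roll":0}]' 1 40 >/dev/null
python3 togo.py .495 .0485 .003
python3 - <<'E'
from h import *
t=optics.get_image("top"); s=optics.get_image("scene")
a=t[190:290,340:440];b=s[215:315,130:230];c=t[222:322,200:300];d=s[130:230,215:315]
cv2.imwrite("pics/p2.png",cv2.resize(np.vstack([np.hstack([a,b]),np.hstack([c,d])]),(600,600),interpolation=2)[:,:,::-1])
E
```

```text
t 15.0333 pos [0.501 0.044 0.105] yaw 0.03017050772665982 f [-0.031  0.104  0.409] grip 0.06038500626050551 0.0 q6 81.51195034323742
units [-0.142 -0.106  2.551]
```

View pics/p2.png

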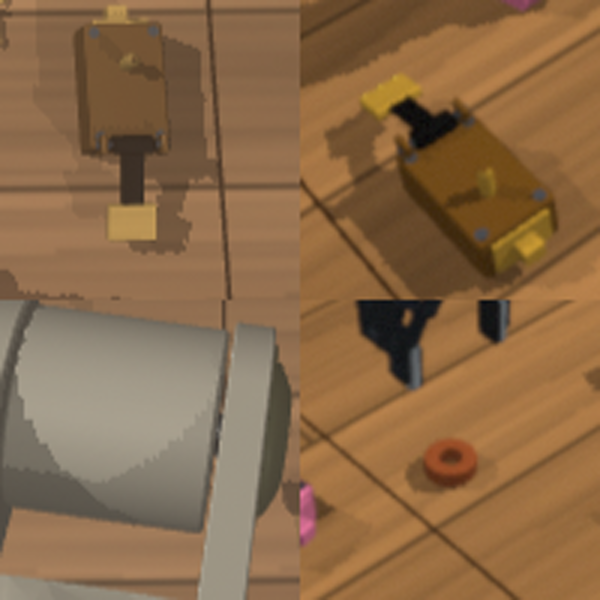

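Pad B is now at about scene (160,246), down from (157.5,239.8), which confirms the click. The ring is undisturbed. I'll descend on it.

```bash
python3 -m jog '[{"linear":[-0.14,-0.1,0],"roll":0},{"linear":[0,0,0.5],"roll":0},{"linear":[0,0,0.6],"roll":0},{"linear":[0,0,0.6],"roll":0},{"linear":[0,0,0.3],"roll":0},{"linear":[0,0,0],"roll":0},{"linear":[0,0,0],"roll":0},{"linear":[0,0,0],"roll":0}]' >/dev/null
python3 togo.py .495 .0485 .003
python3 - <<'E'
from h import *
d=optics.get_image("scene")[130:230,215:315]
cv2.imwrite("pics/p3.png",cv2.resize(d,(500,500),interpolation=2)[:,:,::-1])
E
```

```text
t 15.8 pos [0.496 0.048 0.027] yaw -0.04172565399853194 f [-0.837 -1.19   0.429] grip 0.08539877619829725 0.0 q6 81.9060223114371
units [-0.037 -0.019  0.591]
```

View pics/p3.png

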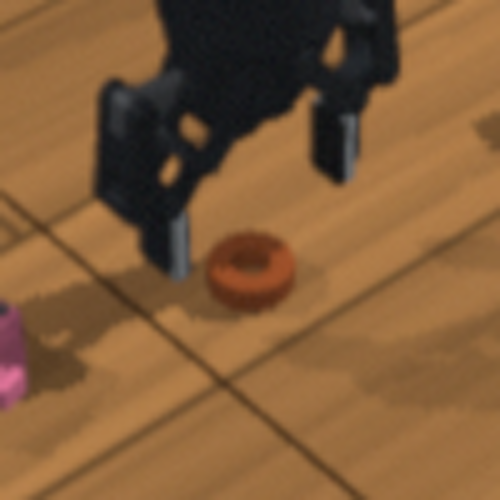

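The fingers straddle the ring. I'll lower and close.

```bash
python3 -m jog '[{"linear":[-0.03,-0.02,0.3],"roll":0},{"linear":[0,0,0.28],"roll":0},{"linear":[0,0,0],"roll":0},{"linear":[0,0,0],"roll":0}]' | grep -E "pos|ft_"
python3 -m jog '[{"linear":[0,0,0],"roll":0},{"linear":[0,0,0],"roll":0},{"linear":[0,0,0],"roll":0},{"linear":[0,0,0],"roll":0},{"linear":[0,0,0],"roll":0},{"linear":[0,0,0],"roll":0},{"linear":[0,0,0],"roll":0},{"linear":[0,0,0],"roll":0}]' -1 40
python3 togo.py
```

```text
position: [0.4949, 0.0488, 0.003]
ft_force: [-0.4, -0.2, 0.1]
time_s: 16.85
position: [0.4949, 0.0488, 0.0032]
tool_rot: [[1.0, 0.0, 0.001], [0.0, -1.0, -0.0], [0.001, 0.0, -1.0]]
ft_force: [-0.7, -0.2, 8.7]
grip_width: 0.0382
gripper_force: 39.1
t 16.85 pos [0.495 0.049 0.003] yaw 0.0025342631323448297 f [-0.724 -0.233  8.7  ] grip 0.038159500408938826 39.14471687749028 q6 81.9693952382345
```

```bash
python3 -m jog '[{"linear":[0,0,-0.2],"roll":0},{"linear":[0,0,-0.6],"roll":0},{"linear":[0,0,-0.7],"roll":0},{"linear":[0,0,-0.6],"roll":0},{"linear":[0.3,0.5,0],"roll":0},{"linear":[0.4,0.7,0],"roll":0},{"linear":[0.4,0.7,0],"roll":0},{"linear":[0.4,0.7,0],"roll":0},{"linear":[0.4,0.7,0],"roll":0},{"linear":[0.4,0.7,0],"roll":0},{"linear":[0.4,0.7,0],"roll":0},{"linear":[0.2,0.7,0],"roll":0}]' >/dev/null
python3 -m jog '[{"linear":[0,0.7,0],"roll":0},{"linear":[0,0.3,0],"roll":0},{"linear":[0,0,0],"roll":0},{"linear":[0,0,0],"roll":0}]' >/dev/null
python3 togo.py .618 -.227 .08
python3 - <<'E'
from h import *
d=optics.get_image("scene"); cv2.imwrite("pics/full4.png",d[:,:,::-1]); d=d[190:310,130:250]; t=optics.get_image("top"); cv2.imwrite("pics/full4t.png",t[:,:,::-1]); 
cv2.imwrite("pics/p4.png",np.hstack([cv2.resize(d,(480,480),interpolation=2),cv2.resize(t[170:290,340:420],(320,480),interpolation=2)])[:,:,::-1])
E
```

```text
t 18.1833 pos [ 0.61  -0.207  0.086] yaw -0.06414598617231854 f [ 0.226  0.904 -0.218] grip 0.03794975543792932 40.358169972896576 q6 60.81239529288199
units [0.195 0.502 0.16 ]
```

View pics/p4.png

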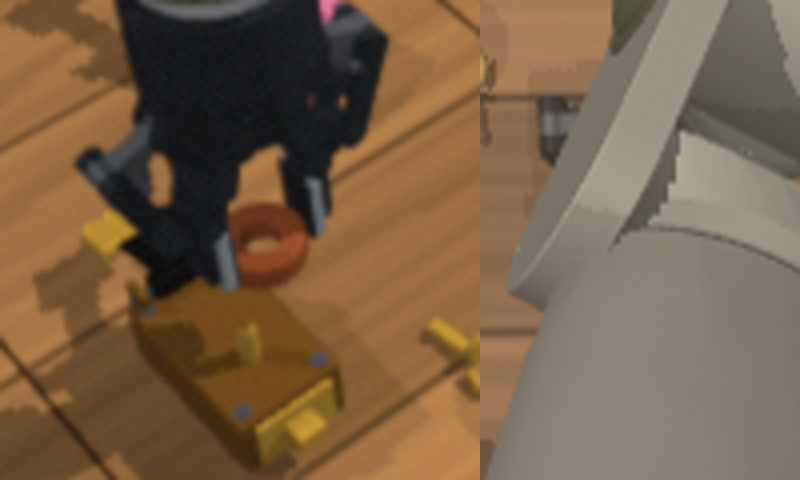

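The scene crop shows the ring held level, its hole at about (195.5,250.5), and the stud tip at about (192,271.7). I'll measure ring against stud in this same view.

Run:
```python
from h import *
np.set_printoptions(precision=4,suppress=True)
I=cv2.imread("pics/full4.png")[:,:,::-1].copy()
c,a,cn=blob(I,(180,232,212,268),(4,150,60),(12,255,255))
x0,y0=cn.min(0);x1,y1=cn.max(0)+1; print("ext",x0,x1,y0,y1,a)
p=env.observe()["position"]; o,d=ray("scene",195,252); k=optics.calibration("scene")
zc=k["T"][:3,2]@(p-o); r=.020*482/zc; print("r px",r)
u,v=x1-r-.5,(y0+y1)/2-.5
rc=onz("scene",u,v,p[2]+.004); print("ring",u,v,rc,"rel TCP",(rc-p)[:2])
# stud pixels
m=cv2.inRange(cv2.cvtColor(I[262:285,180:205],cv2.COLOR_RGB2HSV),(18,120,110),(34,255,255))
for i,row in enumerate(m):
    w=np.flatnonzero(row)
    if len(w): print(262+i,180+w)
for uv,z in (((192,271.5),.058),((192,278.5),.036)): print(onz("scene",*uv,z))
```

```text
ext 187 208 241 262 320
r px 11.552859876349022
ring 195.94714012365097 251.0 [ 0.6102 -0.2047  0.0905] rel TCP [-0.0003  0.001 ]
263 [193]
265 [189]
269 [201]
270 [192 194 195 198]
271 [192 193 198]
272 [188 189 190 191 192 193 194 195 202 204]
273 [188 189 190 191 192 193 194]
274 [189 190 191 192 193 194]
275 [189 190 191 192 193 194 195]
276 [189 190 191 192 193 194 195]
277 [192 193 194 195]
278 [192 193 194 195]
279 [193 194 195]
280 [193 194]
281 [193]
[ 0.6195 -0.2241  0.058 ]
[ 0.6173 -0.2257  0.036 ]
```

```bash
python3 togo.py .6183 -.2262 .068
```

```text
t 18.2833 pos [ 0.61  -0.206  0.087] yaw 0.045427624763087184 f [-0.359 -0.225 -0.592] grip 0.038304284786369706 40.35806419327855 q6 60.80421260109828
units [0.196 0.512 0.463]
```

```bash
python3 -m jog '[{"linear":[0.1,0.25,0],"roll":0},{"linear":[0.1,0.26,0],"roll":0},{"linear":[0,0,0.2],"roll":0},{"linear":[0,0,0.26],"roll":0},{"linear":[0,0,0],"roll":0},{"linear":[0,0,0],"roll":0},{"linear":[0,0,0],"roll":0}]' >/dev/null
python3 togo.py .6183 -.2262 .056
python3 - <<'E'
from h import *
d=optics.get_image("scene"); cv2.imwrite("pics/full5.png",d[:,:,::-1]); d=d[230:310,150:230]
cv2.imwrite("pics/p5.png",cv2.resize(d,(560,560),interpolation=2)[:,:,::-1])
E
```

```text
t 18.8667 pos [ 0.619 -0.227  0.068] yaw -0.0003545120465427693 f [ 0.278 -0.183  0.112] grip 0.03783876167000835 40.362082812935114 q6 59.54784105116346
units [-0.006 -0.027  0.293]
```

View pics/p5.png

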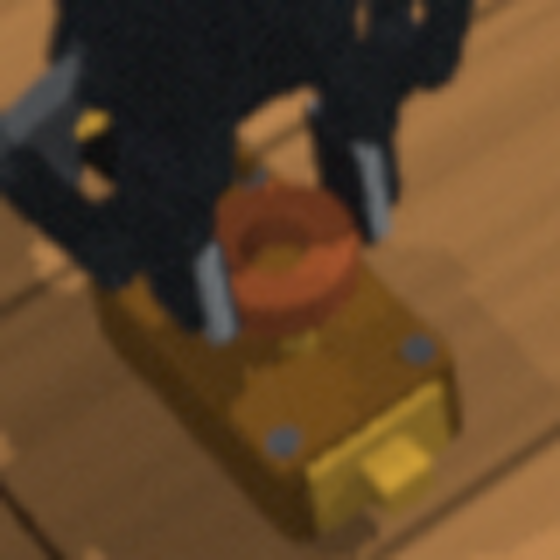

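Run:
```python
from h import *
np.set_printoptions(precision=4,suppress=True)
I=cv2.imread("pics/full5.png")[:,:,::-1].copy()
c,a,cn=blob(I,(176,250,208,282),(4,150,60),(13,255,255))
x0,y0=cn.min(0);x1,y1=cn.max(0)+1; print("ext",x0,x1,y0,y1,a)
p=env.observe()["position"]; o,d=ray("scene",195,252); k=optics.calibration("scene")
r=.020*482/(k["T"][:3,2]@(p-o)); u,v=x1-r-.5,(y0+y1)/2-.5
print(r,u,v,onz("scene",u,v,p[2]+.004),p)
R,t=k["T"][:3,:3],k["T"][:3,3]
def proj(q): z=R.T@(np.array(q)-t); return z[:2]/z[2]*482+[k["cx"],k["cy"]]
print("ring centre by TCP",proj(p+[0,0,.004]),"stud foot/tip for (.6183,-.2255)",proj([.6183,-.2255,.036]),proj([.6183,-.2255,.058]))
h=cv2.cvtColor(I,cv2.COLOR_RGB2HSV)
for v in range(276,284): print(v,[tuple(map(int,h[v,u])) [::2] for u in range(186,200)])
```

```text
ext 181 202 255 279 342
11.558054346429458 189.94194565357054 266.5 [ 0.618  -0.2253  0.072 ] [ 0.6187 -0.2274  0.068 ]
ring centre by TCP [189.1326 267.4136] stud foot/tip for (.6183,-.2255) [192.3875 278.8287] [190.8998 271.5158]
276 [(9, 85), (10, 85), (10, 85), (10, 86), (10, 87), (10, 89), (11, 89), (11, 91), (12, 95), (13, 93), (15, 104), (16, 108), (16, 109), (17, 114)]
277 [(12, 88), (11, 86), (9, 86), (11, 87), (11, 89), (12, 90), (14, 92), (17, 99), (18, 114), (17, 107), (17, 107), (17, 105), (16, 105), (17, 107)]
278 [(14, 84), (15, 81), (13, 81), (15, 80), (17, 93), (18, 99), (19, 101), (19, 113), (20, 127), (19, 112), (17, 105), (17, 104), (17, 104), (17, 103)]
279 [(15, 79), (17, 78), (16, 77), (17, 79), (19, 97), (19, 104), (20, 108), (20, 116), (20, 121), (18, 109), (16, 102), (17, 101), (17, 105), (17, 103)]
280 [(16, 78), (16, 77), (16, 78), (16, 79), (18, 88), (19, 95), (19, 105), (19, 114), (18, 116), (17, 111), (16, 106), (17, 104), (17, 103), (17, 104)]
281 [(16, 79), (17, 79), (16, 82), (16, 81), (18, 95), (17, 104), (18, 111), (17, 115), (17, 115), (17, 113), (17, 112), (17, 107), (17, 109), (17, 109)]
282 [(17, 87), (17, 96), (16, 100), (17, 102), (17, 109), (17, 114), (17, 114), (17, 115), (17, 116), (17, 115), (17, 113), (17, 115), (16, 114), (17, 109)]
283 [(17, 104), (16, 109), (17, 113), (17, 113), (17, 114), (16, 115), (17, 115), (17, 115), (17, 115), (16, 114), (16, 116), (17, 114), (16, 115), (16, 112)]
```

Ring and stud agree within about 1 mm in this view, so I'll lower onto the stud.

```bash
python3 -m jog '[{"linear":[0,0,0.1],"roll":0},{"linear":[0,0,0.1],"roll":0},{"linear":[0,0,0.1],"roll":0},{"linear":[0,0,0],"roll":0},{"linear":[0,0,0],"roll":0}]' | grep -E "pos|ft_"
python3 -m jog '[{"linear":[0,0,0.05],"roll":0},{"linear":[0,0,0.05],"roll":0},{"linear":[0,0,0],"roll":0},{"linear":[0,0,0],"roll":0}]' | grep -E "pos|ft_"
python3 -m jog '[{"linear":[0,0,0.05],"roll":0},{"linear":[0,0,0.05],"roll":0},{"linear":[0,0,0],"roll":0},{"linear":[0,0,0],"roll":0}]' | grep -E "pos|ft_"
```

```text
position: [0.6185, -0.2275, 0.0555]
ft_force: [0.6, -0.7, -0.3]
position: [0.6185, -0.2276, 0.0518]
ft_force: [-0.3, 0.6, -0.2]
position: [0.6185, -0.2276, 0.0477]
ft_force: [-0.6, -0.4, -0.7]
```

```bash
python3 -m jog '[{"linear":[0,0,0.05],"roll":0},{"linear":[0,0,0.05],"roll":0},{"linear":[0,0,0.04],"roll":0},{"linear":[0,0,0],"roll":0},{"linear":[0,0,0],"roll":0}]' | grep -E "pos|ft_"
python3 -m jog '[{"linear":[0,0,0.03],"roll":0},{"linear":[0,0,0],"roll":0},{"linear":[0,0,0],"roll":0}]' | grep -E "pos|ft_"
```

```text
position: [0.6186, -0.2276, 0.0422]
ft_force: [-0.1, -0.3, 0.2]
position: [0.6186, -0.2276, 0.0411]
ft_force: [0.2, 0.6, -0.4]
```

Ring underside is about 2 mm above the case. I'll release and lift.

```bash
python3 -m jog '[{"linear":[0,0,0],"roll":0},{"linear":[0,0,0],"roll":0},{"linear":[0,0,0],"roll":0},{"linear":[0,0,0],"roll":0},{"linear":[0,0,0],"roll":0},{"linear":[0,0,0],"roll":0}]' 0.5 | grep -E "pos|ft_|wid"
python3 -m jog '[{"linear":[0,0,-0.2],"roll":0},{"linear":[0,0,-0.5],"roll":0},{"linear":[0,0,-0.8],"roll":0},{"linear":[0,0,-0.8],"roll":0},{"linear":[0,0,-0.8],"roll":0},{"linear":[-0.5,-0.5,0],"roll":0},{"linear":[-0.5,-0.7,0],"roll":0},{"linear":[-0.5,-0.7,0],"roll":0},{"linear":[-0.5,-0.7,0],"roll":0},{"linear":[0,-0.7,0],"roll":0},{"linear":[0,0,0],"roll":0},{"linear":[0,0,0],"roll":0}]' | grep -E "pos|ft_"
python3 - <<'E'
from h import *
t=optics.get_image("top"); s=optics.get_image("scene")
P=[t[185:275,340:430],s[225:315,140:230],t[190:280,125:215],s[120:210,320:410]]
P=[cv2.resize(x,(300,300),interpolation=2) for x in P]
cv2.imwrite("pics/p6.png",np.vstack([np.hstack(P[:2]),np.hstack(P[2:])])[:,:,::-1])
E
```

```text
position: [0.6186, -0.2276, 0.0411]
ft_force: [-0.3, -0.2, 0.1]
grip_width: 0.0644
position: [0.5387, -0.0947, 0.1661]
ft_force: [1.1, 0.3, 0.0]
```

View pics/p6.png

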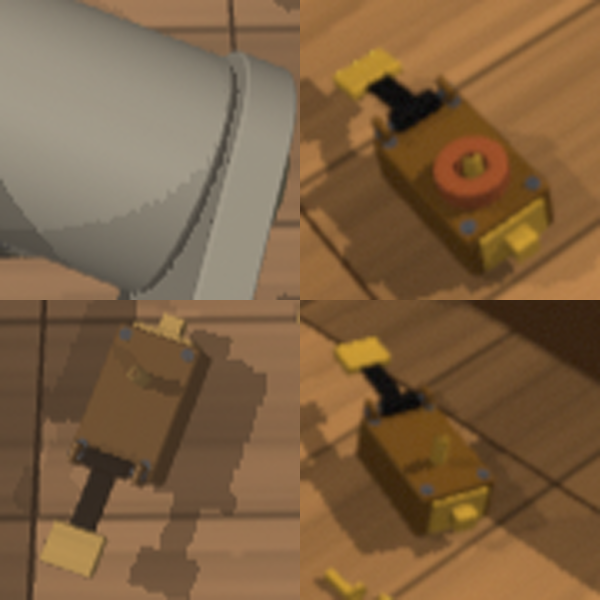

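The ring lies flat over stud B, at about scene (192,276). Lever B is down, lever A is up, and the gripper is clear. I'll hand in.

```bash
python3 -c "
from rig import env; print(env.close_job())"
```

```text
the job is handed in; nothing more can be done
None
```

I handed in the job: lock_a did not click by about 12 N, so I eased off; lock_b clicked at about 8.6 N and stays down, and the escutcheon lies flat over its stud (no verdict was returned).

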